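# Close the developing tank: turn its notched lid to the pin and press it home

## Robot

A 6-joint arm with a two-finger parallel gripper is mounted at the origin on the work surface. World frame = base frame: x ahead of the robot, y to its left, z up, the work surface at z = 0. Lengths are in mm, angles in degrees, forces in N, time in s.
With the tool pointing down it reaches from about 350 to 975 mm from the base axis. Payload 17.4 kg.
Tool frame: the origin (TCP) lies midway between the tips of the shut fingers; the grasp point (between the pads) lies arm.pinch_z behind it (arm.pinch_z is the distance from the TCP to the grasp point, in mm); z points along the fingers, x is the direction in which the jaws open and shut, and the axes are right-handed (so a half turn about z gives the same grasp; the last joint's range is limited). The gripper opens to 85 mm and grips with 20 to 120 N. Pads are 22 mm wide; open, the fingers measure 114 mm over their backs; the gripper's body (76 mm by 85 mm) begins 54 mm behind the grasp point. The pads swing forward as they close: fully open they stand 13 mm farther back than shut.
Start: joints at [-70.405, 6.646, 82.598, -0, 90.757, -2.166], TCP at [250.237, -626.908, 231.303] pointing down, gripper open.
Joint ranges: [-162.19, 162.19], [-47.58, 125.68], [4.15, 143.07], [-65.23, 245.23], [0.69, 171.88], [-170.13, 170.13]. Speed limits (degrees/s): [108.29, 108.29, 127.2, 180, 180, 180].

## Interface

Orientations are given as [roll, pitch, yaw] about the fixed x, y, z axes, in that order (R = Rz(yaw) Ry(pitch) Rx(roll)).
In Python, from bench import arm, viewer gives the robot as it stands.
- The arm moves only by the tool move_arm, never from a script. Its argument "motion" is a list of rows, each a list of 3 entries, a list of its own where there are three numbers: the closure, from 0 (fully open) to 1 (shut), then the shift along the tool's x, y, z in m, then the turn, a rotation vector about the tool's x, y, z in rad. In form: [[claw, [tx, ty, tz], [wx, wy, wz]], ...]. A call has 1 to 8 rows; each row shifts and turns the pose as measured when the row begins, along the tool's axes as they then stand; what a row does not reach is not made up. A row lasts 1/10 s, in which the tool goes at most 50 mm and 8.59 degrees, less where a joint would pass 70% of its speed; a pose out of reach is approached as far as the arm can. A call is refused whole if a number of a shift passes 0.05 or a number of a turn 0.15, either way. A call with a gripper value outside its range is refused whole. The fingers move at their own pace and stop on an object; the grip force is fixed at half the most. Time passes only in rows, so rows that do not move let the fingers close. It gives the time, the measured TCP pose, the force and the opening at its end, in the units of the state.
- arm.read_state(): the state, without advancing time (a new reading comes with each control period).
- viewer.capture(name): name is "side" or "top" or "wrist"; returns a dict with "img" (400x640x3 uint8, red, green, blue), "fovy" (degrees; the focal length in pixels is half the picture's height over the tangent of half this angle, whatever the lens; pixels are square), "cx", "cy" (the principal point, pixels), "world_to_cam" (4x4, takes a point from world to camera coordinates). Camera axes: x right, y up, looking along -z (the intrinsics and any distortion apply to the point x, -y, -z); pixel columns grow to the right and rows downward; lengths in mm; the calibration is good to about 2 mm. The wrist camera is an equidistant fisheye: a pixel r from the principal point sees the ray r / f radians off the axis. A picture is of the moment at which its call begins. There is no depth.
- arm.finish_job(): hands the job in, once; it reports no verdict.
The state is a dict: "clock": time; "qpos": joint angles; "dq": joint speeds; "tau": joint torques, N m; "tcp_pos": TCP position; "ee_rot": TCP orientation; "wrist_force": force on the tool from outside, world axes, zero at the start; "wrist_torque": the same for the moment, N m; "width": finger opening in mm.
Only numpy, scipy, OpenCV 4.12 (cv2) and the standard library are available. Lean on these libraries where they do the work, as an engineer would, in place of code of your own. Each camera call takes 0.05 s, during which the arm holds its last target. There are 200 camera calls.

## Task

Close the film developing tank on the stall: pushing with the fingertips, turn its raised lid, either way round, until the notch in the rim stands over the pin, then press the lid down until it is fully home. Do not pinch or lift the lid, leave the viewfinder and the two glass filters where they are, and finish clear of everything.

Things in the scene. Friction and masses are not known exactly. Their poses are not given: they have to be found in the camera images.
- tank: dark steel developing tank, 108 mm wide, its wall 70 mm high, on a round wooden foot 140 mm wide, screwed to the plank: it does not move. Origin on its vertical axis at the plank's surface (z = 0); z up, x towards the pin. A bracket (26 mm wide, reaching 78 mm from the axis, top 64 mm above the plank) carries the pin.
- lid_top (a point): centre of the flat top of the tank's white plastic lid, a disc 120 mm wide, 8 mm thick. Raised at the start: top 91 mm above the plank, underside 1 mm above the pin, which stops it going down except at the notch. It turns without end about the tank's axis (0.06 N m, about 1.4 N at the rib) and stays where left. x points to the notch, z up.
- pin (a point): tip of the fixed upright brass pin: diameter 10 mm, round (domed) top, 60 mm from the tank's axis, tip 82 mm above the plank. Half of it shows outside the lid's rim from above.
- notch (a point): the one notch in the lid's rim: 18 mm wide, 12 mm deep, straight-sided, open outwards. The point lies on its middle line at the lid's outer edge, 60 mm from the axis, level with the flat top; its x axis points outwards. The lid can go down when this point is over the pin (about 4 mm to spare either side).
- lid_down (a joint): how far the lid has gone down, in m: 0 raised (start), 0.012 fully home against a stop (flat top then 79 mm above the plank, the pin's tip 3 mm proud of it). Negative if the lid is lifted (it can be pulled up 15 mm). It slides stiffly, needs about 3 N to press down, has no spring and stays where it is left.
- viewfinder: folding chrome viewfinder, loose bystander, 36 x 50 x 39 mm, origin at the centre of its underside
- filter1: round glass filter in a metal rim, loose bystander lying flat, 52 mm across, 8 mm high, origin at the centre of its underside
- filter2: a second filter just like filter1
- rib (a point): middle of the top of the black upright turning rib on the lid, diametrically opposite the notch: 26 mm long along the lid's radius (30 to 56 mm from the axis, this point at 43 mm), 10 mm thick, 16 mm tall above the flat lid. Push one of its flat sides along the circle to turn the lid. The rest of the lid's top is bare and flat (rim 0.4 mm lower).
Things that resemble listed ones, but are neither listed nor needed, are in the scene too. Leave any purple look-alike of the tank alone.

How it is judged:
By the outcome, as a careful person would: the job done as asked, in the order asked, and still so for the second after the job is handed in, with the robot touching nothing.
It also fails if it takes over 48 s, if anything falls off the work surface, if the arm or the gripper's body presses on something with over 40 N, if the wrist force passes 120 N, or if a joint passes its speed limit or range.

## Working session

There is one attempt and no reset: what is moved stays moved. The work goes in short steps, Python scripts to look and compute and a tool call to move; the robot and the scene stay as the last step left them, time stands still between calls to the robot, and variables do not carry over. Pictures are saved under pics/ and viewed, about 8 in all and at most 12, crops included, and the job is handed in when it is done.

Besides the shell and the picture viewer there is one more tool, called after ">>>" by a JSON object that holds its "api" and its "payload", one argument or row to a line. move_arm: Moves the arm, as the interface text tells. Its arguments: {"type":"object","properties":{"motion":{"type":"array","items":{"type":"array"}}},"required":["motion"]}

```bash
mkdir -p pics; ls
cat > h.py <<'E'
import numpy as np, cv2
from bench import arm, viewer
def cap(n,fn=None):
    c=viewer.capture(n)
    if fn: cv2.imwrite('pics/'+fn,c['img'][:,:,::-1])
    c['n']=n; c['f']=200/np.tan(np.radians(c['fovy']/2)); return c
def proj(c,P):
    P=np.atleast_2d(P).astype(float); q=(c['world_to_cam']@np.c_[P,np.ones(len(P))].T).T[:,:3]*[1,-1,-1]
    if c['n']=='wrist':
        r=np.hypot(q[:,0],q[:,1]); th=np.arctan2(r,q[:,2]); s=c['f']*th/np.maximum(r,1e-9)
    else: s=c['f']/q[:,2]
    return np.c_[c['cx']+q[:,0]*s,c['cy']+q[:,1]*s]
def ray(c,u,v):
    a,b=(u-c['cx'])/c['f'],(v-c['cy'])/c['f']
    if c['n']=='wrist':
        t=np.hypot(a,b); d=np.array([a*np.sinc(t/np.pi)/1,b*np.sinc(t/np.pi),np.cos(t)])
    else: d=np.array([a,b,1.])
    d=d*[1,-1,-1]; W=np.linalg.inv(c['world_to_cam']); d=W[:3,:3]@d
    return W[:3,3],d/np.linalg.norm(d)
def onz(c,u,v,z):
    o,d=ray(c,u,v); return o+d*(z-o[2])/d[2]
def tri(*L):
    A=np.zeros((3,3));b=np.zeros(3)
    for o,d in L:
        M=np.eye(3)-np.outer(d,d);A+=M;b+=M@o
    return np.linalg.solve(A,b)
E
python3 - <<'E'
from h import *
for n in ('side','top','wrist'):
    c=cap(n,n+'0.png'); print(n,c['fovy'],c['cx'],c['cy'],np.linalg.inv(c['world_to_cam']).round(2).tolist(), [k for k in c])
s=arm.read_state(); print(s, arm.pinch_z)
a=[cv2.imread(f'pics/{n}0.png') for n in('side','top')]
E
```

```text
pics
side 53.48197512634137 310.89155563454193 201.07229165399028 [[0.85, 0.37, -0.38, 323.4], [-0.53, 0.6, -0.6, -380.08], [0.0, 0.71, 0.7, 560.96], [0.0, 0.0, 0.0, 1.0]] ['img', 'fovy', 'cx', 'cy', 'world_to_cam', 'n', 'f']
top 57.756437635480935 320.02786699363617 199.41394890671307 [[0.02, 0.99, -0.1, 505.95], [-1.0, 0.02, -0.0, 45.07], [0.0, 0.1, 1.0, 763.31], [0.0, 0.0, 0.0, 1.0]] ['img', 'fovy', 'cx', 'cy', 'world_to_cam', 'n', 'f']
wrist 65.70646984690485 317.5891231769471 199.87316173575218 [[0.37, 0.88, 0.29, 324.18], [-0.93, 0.35, 0.12, -596.69], [-0.0, -0.31, 0.95, 374.38], [0.0, 0.0, 0.0, 1.0]] ['img', 'fovy', 'cx', 'cy', 'world_to_cam', 'n', 'f']
{'clock': 0.15, 'qpos': array([-7.04058538e+01,  6.66907421e+00,  8.26259430e+01, -6.19513228e-04,
        9.07573604e+01, -2.16804472e+00]), 'dq': array([-0.05996434, -0.06315766, -0.11121635,  0.04641537,  0.09880161,
       -0.07282035]), 'tau': array([ 2.21874718e-03, -7.32508349e+01, -6.32847047e+01, -1.31678911e-05,
        5.02375828e-03,  4.11187159e-05]), 'tcp_pos': array([ 250.17625337, -626.77433979,  230.72785918]), 'ee_rot': array([-1.79998638e+02,  5.23635517e-02, -6.82378164e+01]), 'wrist_force': array([ 0.10699462, -0.06758573,  0.62479471]), 'wrist_torque': array([ 0.01479247, -0.00199175, -0.04951878]), 'width': 85.21980278661894} 18.700000000000003
```

View pics/side0.png

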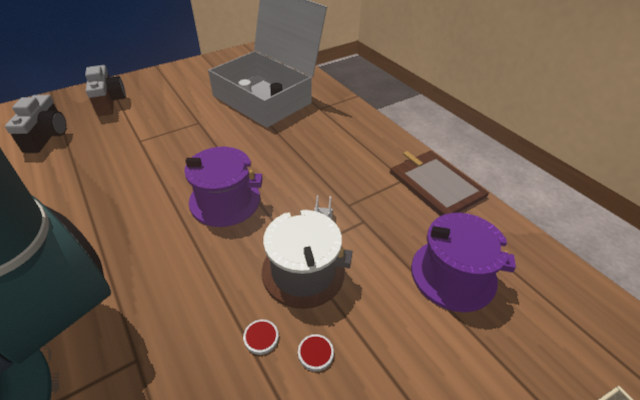

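View pics/top0.png

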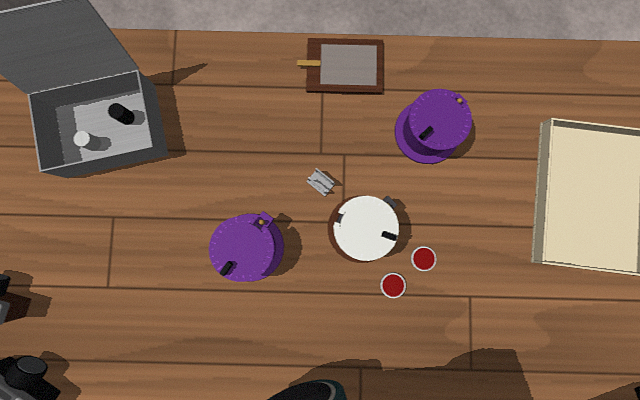

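The target is the white-lidded tank: side (303,241), top (366,228). The two purple tanks, top (247,247) and (440,120), are look-alikes to leave alone. In the top view its notch is near (338,216), the rib near (390,236) and the bracket near (391,202). The viewfinder is at (321,182), and the filters are at (424,259) and (393,286).

Run:
```python
import cv2,numpy as np
t=cv2.imread('pics/top0.png')[165:305,290:450]; s=cv2.imread('pics/side0.png')[185:305,245:375]
t=cv2.resize(t,(400*1,350),interpolation=cv2.INTER_CUBIC); s=cv2.resize(s,(379,350),interpolation=cv2.INTER_CUBIC)
cv2.imwrite('pics/crop1.png',np.hstack([t,s]))
from h import *
T=cap('top');S=cap('side')
# fit lid white blob centre
for c,b in((T,(320,185,410,270)),(S,(255,205,350,280))):
    im=c['img'].astype(int);m=((im.min(2)>150)&(im.max(2)-im.min(2)<30)).astype(np.uint8)
    M=np.zeros_like(m);M[b[1]:b[3],b[0]:b[2]]=m[b[1]:b[3],b[0]:b[2]]
    k=cv2.findContours(M,0,2)[0];k=max(k,key=cv2.contourArea);h=cv2.convexHull(k)
    e=cv2.fitEllipse(h);print(c['n'],e); c['e']=e
print(tri(ray(T,*T['e'][0]),ray(S,*S['e'][0])))
for z in (91,): print(onz(T,*T['e'][0],z),onz(S,*S['e'][0],z))
print('notch',onz(T,338,216,91),'rib',onz(T,390,236,107),'brk',onz(T,391,202,64))
print('f1,f2,vf',onz(T,424,259,8),onz(T,393,286,8),onz(T,321,182,20))
```

```text
top ((365.8323669433594, 227.8406219482422), (64.3769302368164, 65.04145050048828), 118.45865631103516)
side ((303.585205078125, 238.01492309570312), (63.752037048339844, 80.3971176147461), 78.1394271850586)
[523.56795606 -41.15790003  89.64162936]
[522.16296679 -40.31647991  91.        ] [524.40605804 -42.7038548   91.        ]
notch [542.80236537  11.56425195  91.        ] rib [508.18485475 -81.98720835 107.        ] brk [573.9228699  -91.90327373  64.        ]
f1,f2,vf [ 463.07314074 -171.45692216    8.        ] [ 406.90984626 -107.82584866    8.        ] [616.22258565  44.57706774  20.        ]
```

View pics/crop1.png

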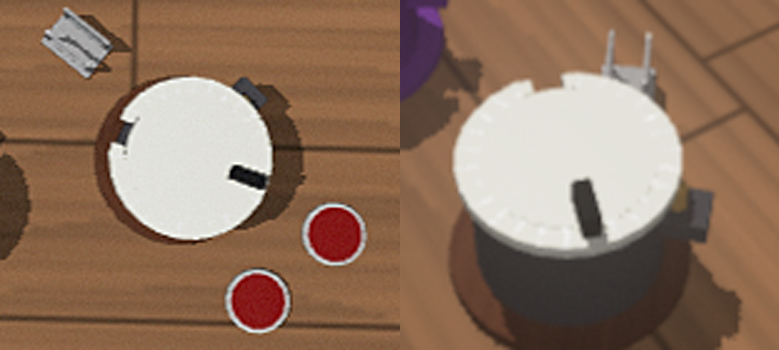

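The crops show the white tank's notch at about +69°, its black rib opposite at −111°, and the bracket with its brass pin at −45° about an axis near (523,−41). Turning clockwise by 114° is the shorter way. I will push the rib with shut fingers, moving the tool along the circle.

```bash
cat > plan.py <<'E'
from h import *
def wrap(a): return (a+180)%360-180
def plan(wps,claw=1,step=45,dyaw=8.2,tilt=True,p=None,yaw=None):
    """wps: list of (x,y,z,yaw) world targets; prints rows in tool axes"""
    s=arm.read_state(); p=np.array(s['tcp_pos']) if p is None else p; yaw=s['ee_rot'][2] if yaw is None else yaw; rows=[]
    for w in wps:
        w=np.array(w,float); d=w[:3]-p; a=w[3]-yaw; a=wrap(a)
        n=int(max(1,np.ceil(np.linalg.norm(d)/step-1e-6),np.ceil(abs(a)/dyaw-1e-6)))
        for i in range(n):
            c,sn=np.cos(np.radians(yaw)),np.sin(np.radians(yaw)); q=d/n
            rows.append([claw,[round(float(v),4) for v in (c*q[0]+sn*q[1], sn*q[0]-c*q[1], -q[2])],[0,0,round(-np.radians(a/n),3)]])
            yaw+=a/n
        p=w[:3]
    for i in range(0,len(rows),8): print(str(rows[i:i+8]).replace(' ',''))
E
python3 - <<'E'
from plan import *
plan([(539,-81,190,22)])
E
```

```text
[[1,[-28.5618,-33.6117,2.9262],[0,0,np.float64(-0.112)]],[1,[-24.608,-36.6057,2.9262],[0,0,np.float64(-0.112)]],[1,[-20.343,-39.1368,2.9262],[0,0,np.float64(-0.112)]],[1,[-15.8208,-41.1731,2.9262],[0,0,np.float64(-0.112)]],[1,[-11.0987,-42.6889,2.9262],[0,0,np.float64(-0.112)]],[1,[-6.2362,-43.665,2.9262],[0,0,np.float64(-0.112)]],[1,[-1.2948,-44.0891,2.9262],[0,0,np.float64(-0.112)]],[1,[3.6629,-43.9558,2.9262],[0,0,np.float64(-0.112)]]]
[[1,[8.5742,-43.2667,2.9262],[0,0,np.float64(-0.112)]],[1,[13.3772,-42.0307,2.9262],[0,0,np.float64(-0.112)]],[1,[18.0111,-40.2632,2.9262],[0,0,np.float64(-0.112)]],[1,[22.4173,-37.9867,2.9262],[0,0,np.float64(-0.112)]],[1,[26.54,-35.23,2.9262],[0,0,np.float64(-0.112)]],[1,[30.3272,-32.0279,2.9262],[0,0,np.float64(-0.112)]]]
```

>>> {"api": "move_arm", "payload": {
  "motion": [
    [1,[-0.0285,-0.0335,0.003],[0,0,-0.112]],
    [1,[-0.0245,-0.0365,0.003],[0,0,-0.112]],
    [1,[-0.0205,-0.039,0.003],[0,0,-0.112]],
    [1,[-0.016,-0.041,0.003],[0,0,-0.112]],
    [1,[-0.011,-0.0425,0.003],[0,0,-0.112]],
    [1,[-0.006,-0.0435,0.003],[0,0,-0.112]],
    [1,[-0.0015,-0.044,0.003],[0,0,-0.112]],
    [1,[0.0035,-0.044,0.003],[0,0,-0.112]]
  ]
}}

```text
clock: 1.05
tcp_pos: [413.3, -306.2, 204.4]
ee_rot: [-179.9, 0.1, -15.4]
wrist_force: [1.2, -1.3, 0.5]
width: -0.2
```

```bash
sed -i 's/round(float(v),4)/round(float(v)\/1000,4)/; s/round(-np.radians(a\/n),3)/round(float(-np.radians(a\/n)),3)/' plan.py
python3 - <<'E'
from plan import *
s=arm.read_state();print(s['clock'],s['tcp_pos'],s['ee_rot'],s['width'],s['qpos'])
plan([(539,-81,190,22)])
E
```

```text
1.05 [ 413.29623739 -306.18051015  204.44241828] [-1.79933881e+02  5.52930382e-02 -1.54149114e+01] -0.19803888490607685 [-3.93950989e+01 -1.31849271e+01  1.04076274e+02  3.79432753e-02
  8.91860456e+01 -2.39807203e+01]
[[1,[0.0102,-0.0417,0.0024],[0,0,-0.109]],[1,[0.0147,-0.0404,0.0024],[0,0,-0.109]],[1,[0.019,-0.0386,0.0024],[0,0,-0.109]],[1,[0.0231,-0.0363,0.0024],[0,0,-0.109]],[1,[0.0269,-0.0335,0.0024],[0,0,-0.109]],[1,[0.0304,-0.0304,0.0024],[0,0,-0.109]]]
```

>>> {"api": "move_arm", "payload": {
  "motion": [
    [1,[0.01,-0.042,0.0024],[0,0,-0.109]],
    [1,[0.0145,-0.0405,0.0024],[0,0,-0.109]],
    [1,[0.019,-0.0385,0.0024],[0,0,-0.109]],
    [1,[0.023,-0.0365,0.0024],[0,0,-0.109]],
    [1,[0.027,-0.0335,0.0024],[0,0,-0.109]],
    [1,[0.0305,-0.0305,0.0024],[0,0,-0.109]],
    [1,[0,0,0],[0,0,0]]
  ]
}}

```text
clock: 1.75
tcp_pos: [540.1, -64.1, 190.1]
ee_rot: [-180.0, -0.1, 24.1]
wrist_force: [0.0, 0.1, -0.5]
width: 0.2
```

Run:
```python
from plan import *
plan([(539,-81,140,22)])
c=cap('wrist','w1.png')
# predicted overlay
a=np.radians(np.arange(0,360,15)); im=c['img'][:,:,::-1].copy()
for x,y in proj(c,np.c_[523+60*np.cos(a),-41+60*np.sin(a),a*0+91]): cv2.circle(im,(int(x),int(y)),2,(0,255,0),-1)
for t,r,z in((69,60,91),(-111,43,107),(-45,60,82)):
    t=np.radians(t);x,y=proj(c,[523+r*np.cos(t),-41+r*np.sin(t),z])[0];cv2.circle(im,(int(x),int(y)),3,(0,0,255),-1)
cv2.imwrite('pics/w1o.png',im)
```

```text
[[1,[-0.0039,0.0075,0.025],[0,0,0.018]],[1,[-0.0038,0.0076,0.025],[0,0,0.018]]]
```

View pics/w1o.png

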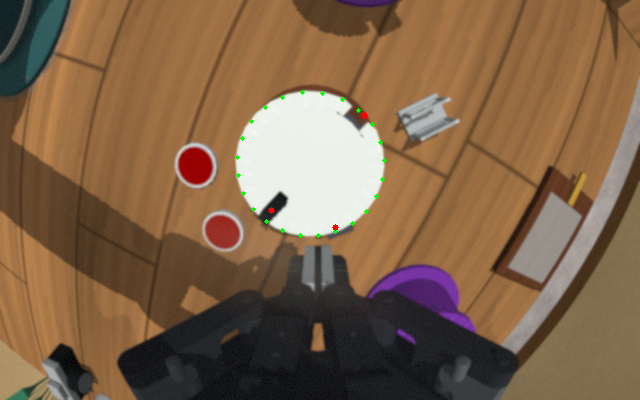

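The wrist view shows the estimated lid circle lying on the real rim. The rib is at (274,207), the notch at (359,114), the bracket at (341,234), and all estimates agree within about 2–3°. I will descend beside the rib.

>>> {"api": "move_arm", "payload": {
  "motion": [
    [1,[-0.004,0.0075,0.02],[0,0,0.018]],
    [1,[-0.004,0.0075,0.02],[0,0,0.018]],
    [1,[0,0,0.02],[0,0,0]],
    [1,[0,0,0.015],[0,0,0]],
    [1,[0,0,0.01],[0,0,0]],
    [1,[0,0,0],[0,0,0]]
  ]
}}

```text
clock: 2.4
tcp_pos: [537.1, -86.8, 103.4]
ee_rot: [179.9, -0.2, 21.3]
wrist_force: [-0.7, -0.5, 0.4]
width: 0.5
```

```bash
cat >> plan.py <<'E'
C=np.array([523,-41.])
def arc(t0,t1,z=97,r=43,st=6,off=90):
    n=int(np.ceil(abs(t1-t0)/st)); return [(*(C+r*np.array([np.cos(np.radians(t)),np.sin(np.radians(t))])),z,t+off) for t in np.linspace(t0,t1,n+1)]
def th():
    p=arm.read_state()['tcp_pos'][:2]-C; return np.degrees(np.arctan2(p[1],p[0])),np.hypot(*p)
E
python3 - <<'E'
from plan import *
print(th()); plan(arc(th()[0]-6,-68-48))
E
```

```text
(np.float64(-72.89790984172771), np.float64(47.959934050756736))
[[1,[-0.002,-0.0028,0.0032],[0,0,0.089]],[1,[-0.0023,-0.0026,0.0032],[0,0,0.089]],[1,[-0.004,-0.0002,-0.0],[0,0,0.093]],[1,[-0.004,-0.0002,-0.0],[0,0,0.093]],[1,[-0.004,-0.0002,-0.0],[0,0,0.093]],[1,[-0.004,-0.0002,-0.0],[0,0,0.093]],[1,[-0.004,-0.0002,-0.0],[0,0,0.093]],[1,[-0.004,-0.0002,-0.0],[0,0,0.093]]]
[[1,[-0.004,-0.0002,-0.0],[0,0,0.093]]]
```

>>> {"api": "move_arm", "payload": {
  "motion": [
    [1,[-0.002,-0.003,0.0035],[0,0,0.09]],
    [1,[-0.002,-0.0025,0.003],[0,0,0.09]],
    [1,[-0.004,-0.0002,0],[0,0,0.093]],
    [1,[-0.004,-0.0002,0],[0,0,0.093]],
    [1,[-0.004,-0.0002,0],[0,0,0.093]],
    [1,[-0.004,-0.0002,0],[0,0,0.093]],
    [1,[-0.004,-0.0002,0],[0,0,0.093]]
  ]
}}

```text
clock: 3.1
tcp_pos: [513.6, -83.4, 102.8]
ee_rot: [-180.0, -0.7, -17.1]
wrist_force: [2.4, -0.7, -1.5]
width: -0.0
```

Run:
```python
from plan import *
s=arm.read_state();print(th(),s['tcp_pos'],s['ee_rot']); c=cap('side','s1.png'); cv2.imwrite('pics/s1c.png',cv2.resize(c['img'][150:330,200:420,::-1],None,fx=3,fy=3))
plan(arc(th()[0]-6,th()[0]-54))
```

```text
(np.float64(-102.47126228721523), np.float64(43.38534326800844)) [513.6309391  -83.36164195 102.84782762] [-179.99284947   -0.66555585  -17.09529823]
[[1,[-0.0045,-0.0002,0.006],[0,0,0.025]],[1,[-0.004,-0.0002,-0.0],[0,0,0.093]],[1,[-0.004,-0.0002,-0.0],[0,0,0.093]],[1,[-0.004,-0.0002,-0.0],[0,0,0.093]],[1,[-0.004,-0.0002,-0.0],[0,0,0.093]],[1,[-0.004,-0.0002,-0.0],[0,0,0.093]],[1,[-0.004,-0.0002,-0.0],[0,0,0.093]],[1,[-0.004,-0.0002,-0.0],[0,0,0.093]]]
[[1,[-0.004,-0.0002,-0.0],[0,0,0.093]],[1,[-0.004,-0.0002,-0.0],[0,0,0.093]]]
```

View pics/s1c.png

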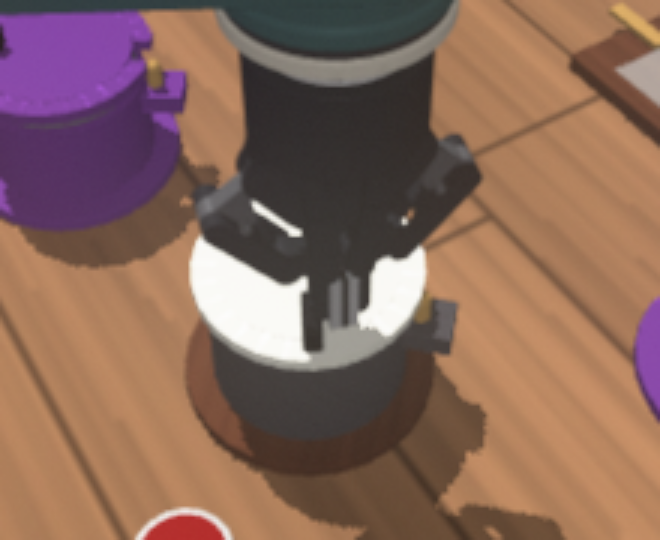

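The side view shows the shut fingers beside the rib on the correct side, with the rib immediately left of them. They sit a few mm too high, so I will lower them before pushing.

>>> {"api": "move_arm", "payload": {
  "motion": [
    [1,[0.001,0,0.006],[0,0,0]],
    [1,[0,0,0],[0,0,0]]
  ]
}}

```text
clock: 3.35
tcp_pos: [515.0, -83.8, 98.7]
ee_rot: [-180.0, -0.8, -17.2]
wrist_force: [-0.5, -0.7, 0.8]
width: 0.2
```

>>> {"api": "move_arm", "payload": {
  "motion": [
    [1,[-0.0045,-0.0002,0.001],[0,0,0.05]],
    [1,[-0.0045,-0.0002,0.001],[0,0,0.093]],
    [1,[-0.0045,-0.0002,0],[0,0,0.093]],
    [1,[-0.0045,-0.0002,0],[0,0,0.093]],
    [1,[-0.0045,-0.0002,0],[0,0,0.093]],
    [1,[-0.0045,-0.0002,0],[0,0,0.093]]
  ]
}}

```text
clock: 3.95
tcp_pos: [496.3, -74.9, 99.1]
ee_rot: [-179.6, -1.5, -46.9]
wrist_force: [-0.1, -9.4, -1.0]
width: -0.3
```

Run:
```python
from plan import *
s=arm.read_state();print(th(),s['tcp_pos'],s['ee_rot'])
plan(arc(th()[0]-6,th()[0]-48))
```

```text
(np.float64(-128.2518947116941), np.float64(43.12562723781002)) [496.30006518 -74.8664023   99.12134682] [-179.56108696   -1.51161985  -46.86863135]
[[1,[-0.0045,0.0003,0.0021],[0,0,-0.046]],[1,[-0.0045,-0.0002,-0.0],[0,0,0.105]],[1,[-0.0045,-0.0002,-0.0],[0,0,0.105]],[1,[-0.0045,-0.0002,-0.0],[0,0,0.105]],[1,[-0.0045,-0.0002,-0.0],[0,0,0.105]],[1,[-0.0045,-0.0002,-0.0],[0,0,0.105]],[1,[-0.0045,-0.0002,-0.0],[0,0,0.105]],[1,[-0.0045,-0.0002,-0.0],[0,0,0.105]]]
```

>>> {"api": "move_arm", "payload": {
  "motion": [
    [1,[-0.0045,0,0.001],[0,0,0.03]],
    [1,[-0.0045,0,0],[0,0,0.06]],
    [1,[-0.0045,-0.0002,0],[0,0,0.09]],
    [1,[-0.0045,-0.0002,0],[0,0,0.09]],
    [1,[-0.0045,-0.0002,0],[0,0,0.09]],
    [1,[-0.0045,-0.0002,0],[0,0,0.09]]
  ]
}}

```text
clock: 4.55
tcp_pos: [483.4, -58.0, 98.8]
ee_rot: [-179.0, -1.9, -72.9]
wrist_force: [-3.6, -9.5, 1.5]
width: -0.3
```

```bash
cat > look.py <<'E'
from plan import *
def look(fn):
    c=cap('top'); s=cap('side')
    a=cv2.resize(c['img'][185:275,320:415,::-1],(400,379),interpolation=cv2.INTER_CUBIC); b=cv2.resize(s['img'][195:300,250:365,::-1],(400,365),interpolation=cv2.INTER_CUBIC)
    o=np.zeros((379,800,3),np.uint8);o[:,:400]=a;o[:365,400:]=b;cv2.imwrite('pics/'+fn,o)
E
python3 - <<'E'
from look import *
s=arm.read_state();print(th(),s['tcp_pos'],s['ee_rot']); look('l1.png')
E
```

```text
(np.float64(-156.7416595252324), np.float64(43.0705815604785)) [483.4296036  -58.00760786  98.76655432] [-178.99134137   -1.94161542  -72.92621598]
```

View pics/l1.png

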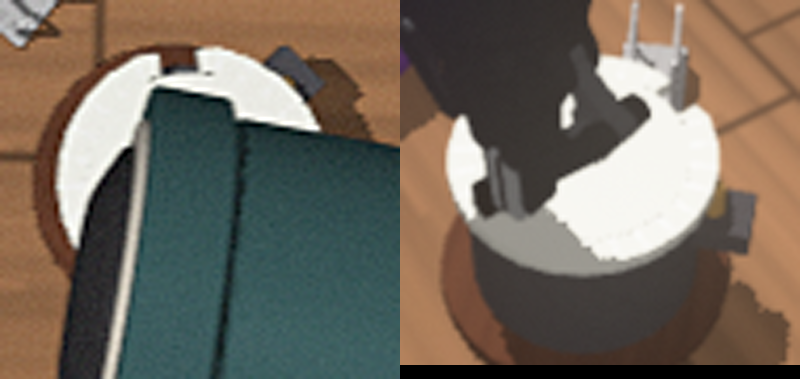

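The top view shows the notch at crop (178,60), about +7°, so the lid turns with the finger, which trails the rib by about 16°. The notch must go about 52° further. I will push 46° and look again.

>>> {"api": "move_arm", "payload": {
  "motion": [
    [1,[-0.0045,0,0],[0,0,0.05]],
    [1,[-0.0045,0,0],[0,0,0.07]],
    [1,[-0.0045,-0.0002,0],[0,0,0.085]],
    [1,[-0.0045,-0.0002,0],[0,0,0.085]],
    [1,[-0.0045,-0.0002,0],[0,0,0.085]],
    [1,[-0.0045,-0.0002,0],[0,0,0.085]],
    [1,[-0.0045,-0.0002,0],[0,0,0.085]]
  ]
}}

```text
clock: 5.35
tcp_pos: [481.8, -31.2, 98.4]
ee_rot: [-178.2, -1.7, -104.2]
wrist_force: [-2.6, -2.0, 2.2]
width: 0.0
```

Run:
```python
from look import *
s=arm.read_state();print(th(),s['tcp_pos'],s['ee_rot'],s['wrist_force']);
```

```text
(np.float64(166.57083925201957), np.float64(42.38242891924813)) [481.77639976 -31.15697888  98.4141404 ] [-178.15858352   -1.73740529 -104.21979311] [-2.58129153 -2.01950018  2.17568144]
```

>>> {"api": "move_arm", "payload": {
  "motion": [
    [1,[-0.0045,-0.0002,0],[0,0,0.085]],
    [1,[-0.0042,-0.0002,0],[0,0,0.085]],
    [1,[0,0,0],[0,0,0]]
  ]
}}

```text
clock: 5.65
tcp_pos: [485.0, -22.9, 98.4]
ee_rot: [-177.9, -1.5, -114.0]
wrist_force: [-1.6, -0.1, 1.2]
width: 0.1
```

Run:
```python
from look import *
s=arm.read_state();print(th(),s['tcp_pos'],s['ee_rot'],s['wrist_force']); look('l2.png')
```

```text
(np.float64(154.52802218258526), np.float64(42.05619086609489)) [485.03185045 -22.91291042  98.44547603] [-177.91609314   -1.45429508 -113.98910315] [-1.59809241 -0.1476579   1.23840374]
```

View pics/l2.png

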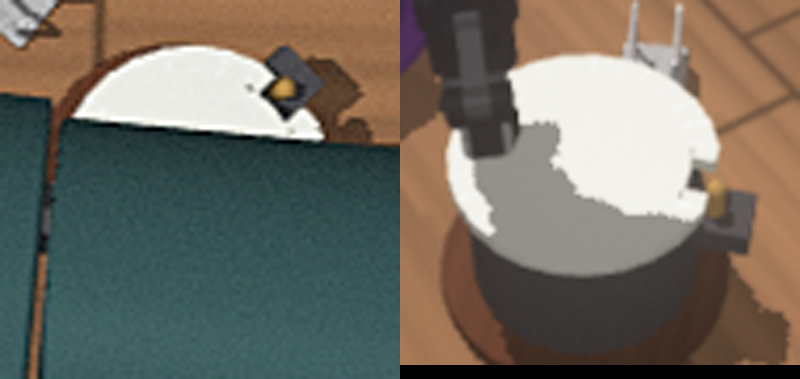

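The notch now almost stands over the pin: in the top crop the pin is at (285,88), in the side crop at (716,195). I will measure the notch edges and the pin angle numerically.

Run:
```python
from look import *
T=cap('top');S=cap('side')
for c in (T,S):
    im=c['img'].astype(float)
    print(c['n'])
    C2=onz(c,*( (365.83,227.84) if c['n']=='top' else (303.59,238.01)),91)[:2]  # per-camera axis
    ts=np.arange(-70,-14,2.);
    for r in (51,55):
        P=np.c_[C2[0]+r*np.cos(np.radians(ts)),C2[1]+r*np.sin(np.radians(ts)),ts*0+91]
        q=proj(c,P).astype(np.float32); v=cv2.remap(im.min(2).astype(np.float32),q[:,:1].copy(),q[:,1:].copy(),1).ravel()
        print(r,dict(zip(ts.astype(int).tolist(),v.astype(int).tolist())))
    # pin: yellow pixels
    R,G,B=im[...,0],im[...,1],im[...,2]; m=(R-B>60)&(G-B>35)&(R-G<70)
    u=proj(c,[*(C2+60*np.array([.707,-.707])),82])[0]; yy,xx=np.nonzero(m); k=np.hypot(xx-u[0],yy-u[1])<9
    print(len(xx[k]),xx[k].mean(),yy[k].mean(),'tip pix pred',u, 'ymin',yy[k].min())
    p=onz(c,xx[k].mean(),yy[k].mean(),80 if c['n']=='top' else 76)[:2]-C2; print('pin',p,np.hypot(*p),np.degrees(np.arctan2(p[1],p[0])))
```

```text
top
51 {-70: 18, -68: 51, -66: 201, -64: 239, -62: 230, -60: 228, -58: 233, -56: 205, -54: 79, -52: 26, -50: 26, -48: 31, -46: 43, -44: 24, -42: 29, -40: 31, -38: 18, -36: 70, -34: 195, -32: 235, -30: 222, -28: 229, -26: 231, -24: 228, -22: 228, -20: 228, -18: 229, -16: 229}
55 {-70: 83, -68: 197, -66: 239, -64: 232, -62: 230, -60: 230, -58: 235, -56: 230, -54: 144, -52: 75, -50: 73, -48: 58, -46: 43, -44: 67, -42: 75, -40: 59, -38: 17, -36: 122, -34: 229, -32: 234, -30: 230, -28: 237, -26: 238, -24: 228, -22: 229, -20: 228, -18: 228, -16: 229}
20 387.25 205.0 tip pix pred [387.98579202 205.93411852] ymin 198
pin [ 44.33054676 -41.39323133] 60.651438364547694 -43.03753447590413
side
51 {-70: 235, -68: 240, -66: 243, -64: 237, -62: 235, -60: 226, -58: 179, -56: 107, -54: 62, -52: 63, -50: 66, -48: 70, -46: 88, -44: 116, -42: 132, -40: 146, -38: 178, -36: 222, -34: 235, -32: 235, -30: 238, -28: 242, -26: 241, -24: 236, -22: 234, -20: 234, -18: 234, -16: 237}
55 {-70: 236, -68: 238, -66: 236, -64: 235, -62: 235, -60: 235, -58: 204, -56: 129, -54: 78, -52: 83, -50: 88, -48: 92, -46: 99, -44: 120, -42: 133, -40: 139, -38: 184, -36: 222, -34: 232, -32: 235, -30: 235, -28: 237, -26: 236, -24: 235, -22: 235, -20: 232, -18: 234, -16: 237}
47 342.1914893617021 247.0212765957447 tip pix pred [341.80281522 248.59507751] ymin 241
pin [ 47.77562976 -36.5160094 ] 60.132601319274784 -37.39150891242204
```

Run:
```python
from look import *
for n,c0 in (('top',(365.83,227.84)),('side',(303.59,238.01))):
    c=cap(n); C2=onz(c,*c0,91)[:2]
    hsv=cv2.cvtColor(c['img'],cv2.COLOR_RGB2HSV)
    for t in (-49,-45,-41): print(t,[proj(c,[*(C2+60*np.array([np.cos(np.radians(t)),np.sin(np.radians(t))])),z])[0].round(1).tolist() for z in (82,77,70)])
    u=proj(c,[*(C2+60*np.array([.707,-.707])),78])[0].astype(int)
    x0,y0=u-9
    m=(hsv[...,1]>105)&(hsv[...,2]>90)&(hsv[...,0]>15)
    for y in range(y0,y0+20): print(y,x0,''.join('#' if m[y,x] else '.' for x in range(x0,x0+20)), hsv[y,u[0]].tolist())
```

```text
-49 [[389.5, 207.6], [389.0, 207.8], [388.3, 208.1]]
-45 [[388.0, 205.9], [387.5, 206.1], [386.8, 206.4]]
-41 [[386.4, 204.4], [385.9, 204.6], [385.2, 204.9]]
197 378 .................... [127, 31, 74]
198 378 .................... [133, 23, 76]
199 378 .................... [120, 13, 79]
200 378 .................... [110, 10, 80]
201 378 .................... [130, 10, 80]
202 378 .................... [131, 25, 82]
203 378 .........##......... [18, 142, 117]
204 378 ........####........ [19, 151, 189]
205 378 .......#####........ [19, 150, 209]
206 378 .......#####.......# [19, 146, 201]
207 378 .......#####........ [18, 150, 175]
208 378 .................... [16, 111, 71]
209 378 .................... [120, 16, 80]
210 378 .................... [115, 41, 37]
211 378 .................... [160, 33, 23]
212 378 .................... [68, 64, 16]
213 378 .................... [17, 16, 111]
214 378 .................... [27, 9, 242]
215 378 .................... [35, 6, 243]
216 378 .................... [20, 6, 247]
-49 [[341.3, 250.7], [341.1, 252.7], [340.8, 255.5]]
-45 [[341.8, 248.6], [341.6
[... 245 characters left out ...]
1, 174]
245 332 .................... [13, 117, 175]
246 332 .................... [15, 122, 180]
247 332 ......#####......... [18, 131, 192]
248 332 ......#####......... [18, 131, 193]
249 332 ......######........ [18, 130, 179]
250 332 .......#####........ [18, 128, 158]
251 332 .......####......... [17, 125, 135]
252 332 .......####......... [17, 118, 125]
253 332 .......####......... [17, 120, 123]
254 332 .......####......... [18, 119, 122]
255 332 .......####......... [17, 118, 123]
256 332 .......###.......... [17, 115, 115]
257 332 .................... [15, 85, 93]
258 332 .................... [9, 36, 71]
259 332 .................... [7, 30, 77]
260 332 .................... [4, 20, 89]
```

The notch middle is at −45° and the pin at −44±1°, well within the 4 mm spare. Next I back off the rib, rise, level the tool, and press at the lid's centre.

>>> {"api": "move_arm", "payload": {
  "motion": [
    [1,[0.006,0,0],[0,0,0]],
    [1,[0.006,0,0],[0,0,0]],
    [1,[0,0,-0.02],[0,0,0]],
    [1,[0,0,-0.02],[0,0,0]],
    [1,[0,0,0],[0,0,0]]
  ]
}}

```text
clock: 6.45
tcp_pos: [477.8, -35.0, 139.2]
ee_rot: [-178.0, -1.5, -113.8]
wrist_force: [-0.5, -0.2, -0.1]
width: -0.1
```

Run:
```python
from look import *
from scipy.spatial.transform import Rotation as R
s=arm.read_state();print(s['tcp_pos'],s['ee_rot'],s['wrist_force'],s['qpos'][5])
A=R.from_euler('xyz',s['ee_rot'],degrees=True);B=R.from_euler('xyz',[180,0,s['ee_rot'][2]],degrees=True)
print('rv',(A.inv()*B).as_rotvec()); print('shift',A.inv().apply(np.array([523,-41,100])-s['tcp_pos']))
```

```text
[477.81924578 -34.99687498 139.17595165] [-177.95186031   -1.48461119 -113.82191473] [-0.4800765  -0.23028864 -0.05905299] 108.03835429644438
rv [-0.03574478 -0.02590859  0.00046312]
shift [-13.76730677 -42.34043715  40.3713004 ]
```

>>> {"api": "move_arm", "payload": {
  "motion": [
    [1,[-0.0065,-0.0215,0],[-0.036,-0.026,0]],
    [1,[-0.0065,-0.022,0],[0,0,0]],
    [1,[0,0,0.02],[0,0,0]],
    [1,[0,0,0.015],[0,0,0]],
    [1,[0,0,0],[0,0,0]]
  ]
}}

```text
clock: 6.95
tcp_pos: [523.5, -42.7, 101.7]
ee_rot: [180.0, 0.1, -113.8]
wrist_force: [0.5, -0.1, 0.5]
width: -0.2
```

Pressing in small steps.

>>> {"api": "move_arm", "payload": {
  "motion": [
    [1,[0,0,0.005],[0,0,0]],
    [1,[0,0,0.004],[0,0,0]],
    [1,[0,0,0.004],[0,0,0]],
    [1,[0,0,0.004],[0,0,0]]
  ]
}}

```text
clock: 7.35
tcp_pos: [523.1, -42.8, 85.0]
ee_rot: [-179.9, 0.1, -113.8]
wrist_force: [-2.0, -0.4, 3.0]
width: 0.1
```

>>> {"api": "move_arm", "payload": {
  "motion": [
    [1,[0,0,0.003],[0,0,0]],
    [1,[0,0,0.003],[0,0,0]],
    [1,[0,0,0.002],[0,0,0]],
    [1,[0,0,0.002],[0,0,0]]
  ]
}}

```text
clock: 7.75
tcp_pos: [523.5, -42.8, 78.6]
ee_rot: [-179.9, 0.1, -113.7]
wrist_force: [-20.6, 1.3, 33.0]
width: -0.2
```

The lid has hit its stop: TCP at z = 78.6 with 33 N. I will retreat straight up and then aside.

>>> {"api": "move_arm", "payload": {
  "motion": [
    [1,[0,0,-0.005],[0,0,0]],
    [1,[0,0,-0.02],[0,0,0]],
    [1,[0,0,-0.045],[0,0,0]],
    [1,[0,0,-0.045],[0,0,0]],
    [1,[0,0.04,-0.03],[0,0,0]],
    [1,[0,0.045,0],[0,0,0]],
    [1,[0,0.045,0],[0,0,0]],
    [1,[0,0,0],[0,0,0]]
  ]
}}

```text
clock: 8.55
tcp_pos: [401.3, 10.7, 228.6]
ee_rot: [-179.8, 0.2, -113.8]
wrist_force: [0.8, -0.2, -0.0]
width: -0.2
```

Run:
```python
from look import *
T=cap('top');S=cap('side'); out=[]
L=[]
for c,b in((T,(320,185,410,270)),(S,(255,205,350,290))):
    im=c['img'].astype(int);m=((im.min(2)>120)&(im.max(2)-im.min(2)<30)).astype(np.uint8)
    M=np.zeros_like(m);M[b[1]:b[3],b[0]:b[2]]=m[b[1]:b[3],b[0]:b[2]]
    k=max(cv2.findContours(M,0,2)[0],key=cv2.contourArea);e=cv2.fitEllipse(cv2.convexHull(k));print(c['n'],e); L.append(ray(c,*e[0]))
print('lid',tri(*L)); look('l3.png')
print('pred side centre for z 91/79',proj(S,[[524.4,-42.7,91],[524.4,-42.7,79]]))
```

```text
top ((364.9773254394531, 228.00059509277344), (63.52927017211914, 64.39942169189453), 109.29643249511719)
side ((304.1553649902344, 240.74237060546875), (69.69210815429688, 82.01931762695312), 53.738014221191406)
lid [523.9935117  -40.78542059  82.28139413]
pred side centre for z 91/79 [[303.58053046 238.0148949 ]
 [303.65388939 242.97664426]]
```

View pics/l3.png

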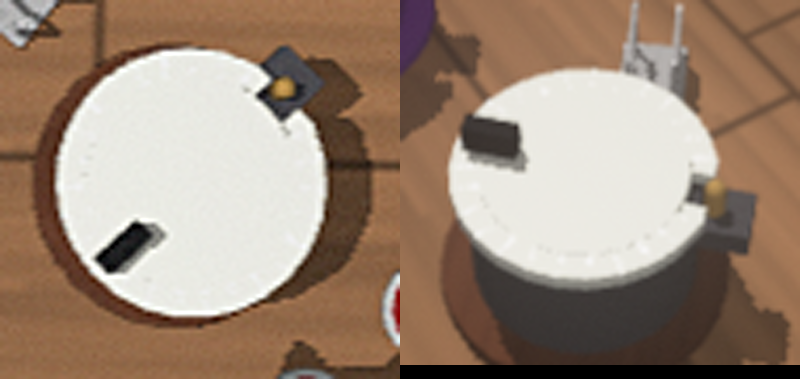

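Run:
```python
from look import *
S=cap('side'); ref=cv2.imread('pics/side0.png')[:,:,::-1]
def edge(im):  # subpixel top (far) edge row of the white lid, median over columns clear of notch/viewfinder
    g=im.min(2).astype(float); r=[]
    for x in range(300,313):
        col=g[195:240,x]; i=int(np.argmax(col>150)); r.append(195+i-1+(150-col[i-1])/(col[i]-col[i-1]))
    return np.median(r)
a,b=edge(ref),edge(S['img']); print(a,b)
far=np.array([524.4,-42.7])+60*np.array([.54,.84])
print([proj(S,[*far,z])[0].round(2).tolist() for z in (91,82,79)])
s=arm.read_state();print(s['clock'],s['tcp_pos'],s['wrist_force'])
d=cv2.absdiff(S['img'][300:380,230:350],np.ascontiguousarray(ref[300:380,230:350])).max(2);print('filters diff',(d>40).sum())
```

```text
209.62857142857143 214.4
[[304.41, 209.91], [304.45, 213.68], [304.46, 214.91]]
8.8 [404.43731254   9.09780996 226.67393545] [ 0.49111321 -0.16055302  0.25661059]
filters diff 2686
```

Run:
```python
from look import *
T=cap('top')['img']; S=cap('side')['img']
cv2.imwrite('pics/side_end.png',S[:,:,::-1])
for n,I in(('top',T),('side',S)):
    ref=np.ascontiguousarray(cv2.imread(f'pics/{n}0.png')[:,:,::-1])
    for nm,im in(('ref',ref),('now',I)):
        i=im.astype(int); m=((i[...,0]>60)&(i[...,0]>4*i[...,1])).astype(np.uint8)
        k,_,st,ce=cv2.connectedComponentsWithStats(m); print(n,nm,[(c.round(1).tolist(),int(a[4])) for c,a in zip(ce[1:],st[1:]) if a[4]>40])
ref=cv2.imread('pics/top0.png')[:,:,::-1]; print('vf diff',(np.abs(ref[165:200,300:340].astype(int)-T[165:200,300:340]).max(2)>40).sum())
```

```text
top ref [([423.5, 258.2], 337), ([392.8, 285.0], 341)]
top now [([423.3, 258.0], 321), ([392.4, 285.3], 290)]
side ref [([261.4, 336.9], 445), ([315.4, 350.9], 661)]
side now [([261.0, 337.0], 470), ([315.4, 350.9], 664)]
vf diff 0
```

View pics/side_end.png

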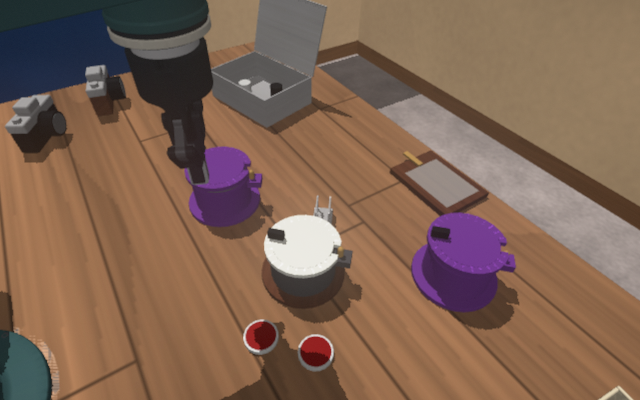

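The final picture shows the lid down with the pin proud in the notch at (340,249). The filters and viewfinder have not moved, and the arm hangs clear at z ≈ 227 mm.

```bash
python3 -c "
from bench import arm
print(arm.finish_job())"
```

```text
the job is handed in; nothing more can be done
None
```

The tank is closed, as far as my checks show, and the job is handed in after about 9 s of the 48 s allowed. I pushed the rib clockwise with the shut fingertips, about 114°, then pressed the lid's centre down until it hit its stop.

- **Notch over pin:** before pressing, the notch middle measured −45° and the pin about −44°, well inside the 4 mm to spare.
- **Lid down:** pressing ended with the fingertips at z = 78.6 mm (79 mm expected) and a vertical force of 33 N, with about 20 N sideways as well. In the side view the rim dropped 4.8 px, where 5.0 px would be the full 12 mm.
- **Bystanders:** the viewfinder area is unchanged, and the filters are within 0.4 px of their starting places.
- **Arm:** it finished clear at z ≈ 227 mm, with wrist force near zero.

One check disagreed: a two-view fit of the lid's ellipse gave a height of 82 mm. I put that down to the side fit taking in the lid's lit edge, because the press height and the rim shift both point to 79 mm. A rough pixel comparison around the filters also flagged changes. Their measured centres had not moved, so I took that as arm shadow.

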